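# Close the jar of felt polishing points

## Robot

A 6-joint arm with a two-finger parallel gripper is mounted at the origin on the work surface. World frame = base frame: x ahead of the robot, y to its left, z up, the work surface at z = 0. Lengths are in m, angles in rad, forces in N, time in s.
With the tool pointing down it reaches from about 0.35 to 0.975 m from the base axis. Payload 4.9 kg.
Tool frame: the origin (TCP) lies midway between the tips of the shut fingers; the grasp point (between the pads) lies 19 mm behind it; z points along the fingers, y is the line along which they close (so a half turn about z gives the same grasp; the last joint's range is limited). The gripper opens to 85 mm and grips with 20 to 120 N. Pads are 22 mm wide; open, the fingers measure 114 mm over their backs; the gripper's body (76 mm by 85 mm) begins 54 mm behind the grasp point. The pads swing forward as they close: fully open they stand 13 mm farther back than shut.
Start: joints at [1.083, 0.053, 1.613, -0, 1.476, -0.119], TCP at [0.225, 0.583, 0.195] pointing down, gripper open.
Joint ranges: [-3.01, 3.01], [-1.01, 2.22], [0.06, 2.58], [-1.02, 4.17], [0.09, 2.62], [-3.14, 3.14]. Speed limits (rad/s): [2.57, 2.57, 3.14, 3.14, 3.14, 3.14].

## Interface

Orientations are given as a unit quaternion [w, x, y, z].
In Python, from plant import manip, telemetry, grab_frame, camera_params, job_done gives the robot as it stands (manip), with the cameras as plain functions, the job as plain functions and the readings (telemetry).
- The arm moves only by the shell command python3 shift.py, which reads ROWS from standard input. ROWS is one flat JSON list of numbers that holds 1 to 5 rows one after another, with no inner brackets; each row has 7 numbers: the opening from 0.0 (shut) to 1.0 (fully open), then dx, dy, dz in shares of 0.4 m (1.0 is 0.4 m), then a rotation vector rx, ry, rz in parts of the range, where 1.0 means pi/2 rad; each row shifts and turns the commanded pose from where the row before left it, along the tool's axes as they then stand; what a row does not reach is not made up. A row lasts 1/8 s, in which the tool goes at most 0.0625 m and 0.188 rad, less where a joint would pass 70% of its speed; a pose out of reach is approached as far as the arm can. The fingers move at their own pace and stop on an object; the grip force is fixed at half the most. Time passes only in rows, so rows that do not move let the fingers close. It prints the time, the measured TCP pose, the force, the opening and the grip force at its end. No shift or turn number may pass 1 either way. Input that does not fit is refused with a message, and nothing moves.
- telemetry.state(): the state, without advancing time (a new reading comes with each control period).
- grab_frame(name): name is "scene" or "top"; returns the picture (480x640x3 uint8, red, green, blue); there is no depth.
- camera_params(name): a dict with "intrinsics" (3x3 intrinsics, pixels), "xyz" and "orientation" of the camera in the world. Camera axes: x right, y down, z forward; pixel columns grow to the right and rows downward; lengths in m; the calibration is good to about 2 mm. A picture is of the moment at which its call begins. camera_params takes no time and is no camera call.
- job_done(): hands the job in; it is judged then, once.
The state is a dict: "time": time; "joint_pos": joint angles; "joint_vel": joint speeds; "joint_efforts": joint torques, N m; "tool_pos": TCP position; "tool_rot": TCP orientation; "contact_force": force on the tool from outside, world axes, zero at the start; "ft_torque": the same for the moment, N m; "gripper_width": opening from 0.0 (shut) to 1.0 (fully open); "grasp_force": force on a finger pad.
Only numpy, scipy, OpenCV 4.12 (cv2) and the standard library are available. Lean on these libraries where they do the work, as an engineer would, in place of code of your own. Each camera call takes 0.05 s, during which the arm holds its last target. There are 200 camera calls.

## Task

The jar of felt polishing points on the bench rack must be closed before anyone grinds, or grit gets into the felt. Take its lid from the bench and set it level on the jar mouth; pressing lightly, turn it backward (counter-clockwise from above) until you feel it ride up to the thread starts and drop off them, then screw it forward (clockwise) until it is fully home on the rim and fingertip-tight, and let go. Do not force, cross-thread or overtighten it, and leave the other loose things on the bench where they are.

Things in the scene. Friction and masses are not known exactly. Their poses are not given: they have to be found in the camera images.
- lid: Ribbed aluminium lid of the open jar, 61 mm wide, 18 mm high, rim down on the bench, larger than the other lid. Origin: centre of its lower rim, z up. 15 mm deep inside; four equal lugs on the inner wall, 2 to 4 mm above the lower rim, their yaw not given. 60 to 110 g. Held lightly by the sides (20 to 30 N) the fingers slip round it once it is tight; a hard grip (60 N up) can strip it.
- jar_mouth (a point): Centre of the open jar's mouth, in the rim plane, 112 mm up, z up; yaw as the rack's. Neck 49 mm wide, 17 mm tall, with four equal right-hand thread ridges 2 mm thick, starts 5 mm below the rim, their yaw not given; backward the lid climbs 3.3 mm per rad, then drops 5 mm. 3 to 10 N of press is right, 20 N too much. Lid home: its lower rim 15 mm below, 2 mm above the 66 to 72 mm wide shoulder.
- rack: Pine jar rack screwed to the bench, 100 x 224 x 50 mm; origin: centre of its underside; y along its length. Holds two white round plastic jars 72 mm wide, 112 mm apart: the open one at its +y end, one with its lid already home at its -y end (top 115 mm above the bench). The jars sit tight and do not turn under hand force.
- small_lid: Small aluminium ribbed lid of another jar, 42 mm across, 15 mm high, loose; not for this jar, leave alone. Origin: centre of its lower rim.
- wax_bar: Bar of polishing wax in paper, 42 x 134 x 34 mm, loose; leave alone. Origin: centre of its underside.
- buff: Stitched cloth buffing wheel lying flat, 100 mm across, 18 mm thick, loose; leave alone. Origin: centre of its underside.
- brush: Flat hand brush with wooden handle lying on the bench, 200 x 42 x 20 mm, loose; leave alone. Origin: centre of its underside, x along it.
- spanner: Steel spanner lying on the bench, 160 x 38 x 8 mm, loose; leave alone. Origin: centre of its underside, x along it.
- felt_cone: Grey felt polishing cone, 32 mm across, 38 mm high, standing, loose; leave alone. Origin: centre of its underside.

How it is judged:
On the way, in this order (a step that is already met when the one before it is completed fails the run):
1. the lid, on the neck and touching it, has ridden up to the thread starts (lower rim 6 to 8.4 mm below the jar's rim) (z of lid in the frame of jar_mouth between -0.0084 and -0.006 m and horizontal distance between lid and jar_mouth below 0.003 m and contact force between lid and rack above 0.3 N and angle between lid's own z axis and vertical below 0.1 rad), for 0.05 s.
2. it has dropped off them into the thread, still centred and level (z of lid in the frame of jar_mouth between -0.0142 and -0.0109 m and horizontal distance between lid and jar_mouth below 0.003 m and angle between lid's own z axis and vertical below 0.06 rad), for 0.05 s.
At the end, for the whole second after the job is handed in: The lid is fully home on the open jar: its lower rim at least 14.2 mm below the jar's rim (15 mm when seated), centred within 3 mm, level within 3 degrees, at rest and nipped up (contact forces between lid and jar add up to over 5 N; a loose lid has under 1.5 N); the robot has let go (z of lid in the frame of jar_mouth below -0.0142 m and horizontal distance between lid and jar_mouth below 0.003 m and angle between lid's own z axis and vertical below 0.05 rad and contact force between lid and rack above 5 N and linear speed of lid below 0.01 m/s); the robot touches nothing.
It fails at once if the lid is forced on the thread: it bears on jar or rack with over 20 N before it is home (contact force between lid and rack above 20 N and z of lid in the frame of jar_mouth above -0.0138 m).
It fails at once if the lid is pressed on the jar while tilted more than 8 degrees (cross-threaded) (angle between lid's own z axis and vertical above 0.14 rad and contact force between lid and rack above 2 N).
It fails at once if the lid is overtightened: the contact forces between lid and jar add up to over 250 N (contact force between lid and rack above 250 N).
It fails at once if another loose thing (small lid, wax bar, buffing wheel, brush, spanner, felt cone) is moved more than 30 mm (distance of any of small_lid, wax_bar, buff, brush, spanner, felt_cone from where it was at the start of the episode above 0.03 m).
It also fails if it takes over 67 s, if anything falls off the work surface, if the arm or the gripper's body presses on something with over 40 N, if the wrist force passes 120 N, or if a joint passes its speed limit or range.

## Working session

There is one attempt and no reset: what is moved stays moved. The work goes in short steps, Python scripts to look and compute and a shell command to move; the robot and the scene stay as the last step left them, time stands still between calls to the robot, and variables do not carry over. Pictures are saved under pics/ and viewed, at most 10 in all, crops included, and the job is handed in when it is done.

```bash
ls; mkdir -p pics
python3 - <<'E'
from plant import manip, telemetry, grab_frame, camera_params, job_done
import cv2
for n in("scene","top"):
    f=grab_frame(n); cv2.imwrite(f"pics/{n}0.png",f[:,:,::-1]); print(n,camera_params(n))
print(telemetry.state())
E
```

```text
pics
plant.py
shift.py
scene {'intrinsics': array([[437.51862973,   0.        , 315.89523056],
       [  0.        , 437.51862973, 245.91353385],
       [  0.        ,   0.        ,   1.        ]]), 'xyz': array([1.1776951 , 0.28590775, 0.57346881]), 'orientation': array([-0.25040028,  0.46350434,  0.75754356, -0.38547528])}
top {'intrinsics': array([[434.41299902,   0.        , 314.92033267],
       [  0.        , 434.41299902, 242.10367908],
       [  0.        ,   0.        ,   1.        ]]), 'xyz': array([0.4236995 , 0.02365272, 0.94232218]), 'orientation': array([ 0.07211305, -0.67701755,  0.72813444, -0.0791656 ])}
{'time': 0.1, 'joint_pos': array([ 1.08305367e+00,  5.32908373e-02,  1.61415065e+00,  9.96115227e-06,
        1.47602069e+00, -1.19019904e-01]), 'joint_vel': array([ 0.00159481, -0.00135631, -0.00292204, -0.00218533,  0.00028233,
        0.00087111]), 'joint_efforts': array([ 4.01926254e-04, -3.94904959e+01, -3.71363068e+01, -1.02027755e-04,
        3.89794295e-03,  6.42010818e-06]), 'tool_pos': array([0.22497454, 0.58242608, 0.19398964]), 'tool_rot': array([-2.83990425e-04,  1.83319155e-01,  9.83053006e-01, -8.90592153e-04]), 'contact_force': array([0.22054815, 0.14706415, 0.31888829]), 'ft_torque': array([-0.00529223, -0.00362407,  0.01415313]), 'grasp_force': 0.0, 'gripper_width': 1.0003265910456083}
```

View pics/top0.png

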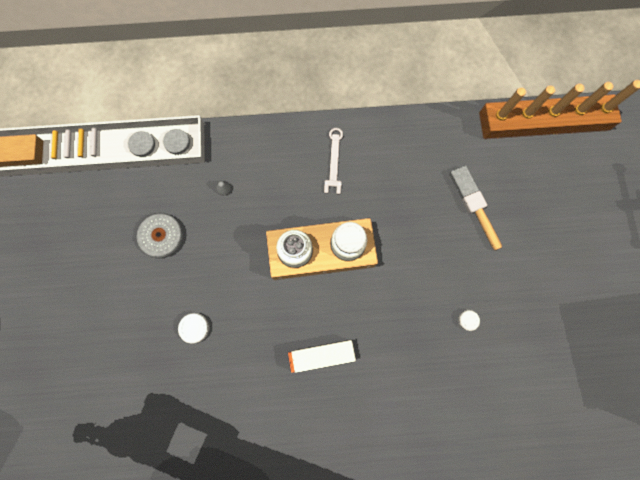

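View pics/scene0.png

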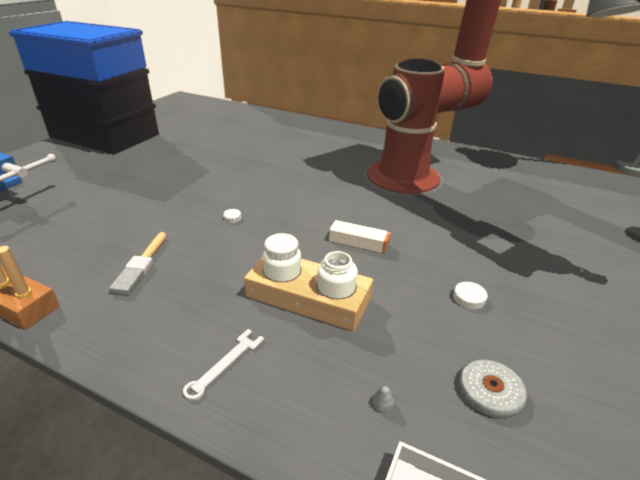

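The top view shows the lid at (193,328), small lid at (470,320), open jar at (294,247) and closed jar at (349,240). In the scene view the lid is at (470,295) and the open mouth at (338,262). Next I fit these more precisely.

```bash
cat > h.py <<'E'
import numpy as np,cv2
from plant import manip, telemetry, grab_frame, camera_params, job_done
from scipy.spatial.transform import Rotation as R
def cam(n):
    c=camera_params(n); q=np.array(c["orientation"]); return c["intrinsics"],np.array(c["xyz"]),R.from_quat(q,scalar_first=True).as_matrix()
def proj(n,P):
    K,t,M=cam(n); p=(np.asarray(P)-t)@M@K.T; return p[:,:2]/p[:,2:]
def back(n,uv,z):
    K,t,M=cam(n); d=M@np.linalg.solve(K,[*uv,1]); return t+d*(z-t[2])/d[2]
def circ(x,y,z,r):
    a=np.linspace(0,2*np.pi,72,endpoint=False); return np.c_[x+r*np.cos(a),y+r*np.sin(a),z+0*a]
E
python3 - <<'E'
from h import *
from scipy.optimize import minimize
ims={n:cv2.imread(f"pics/{n}0.png") for n in("top","scene")}
# lid: white-silhouette fit with cylinder hull
g0=back("top",(193,328),.018); print(g0, back("top",(294,247),.112),back("scene",(338,262),.112),back("scene",(470,292),.018))
est={}
for n in ims:
    g=ims[n].min(2).astype(int); c=proj(n,[g0])[0].astype(int)
    m=np.zeros_like(g,np.uint8); s=g>110; lab=cv2.connectedComponents(s.astype(np.uint8))[1]; 
    m=(lab==lab[c[1],c[0]]).astype(np.uint8)
    M=cv2.moments(m,True); cen=np.array([M['m10'],M['m01']])/M['m00']
    def f(p):
        P=np.r_[circ(*p,0,.0305),circ(*p,.018,.0305)]; h=cv2.convexHull(proj(n,P).astype(np.float32)); k=cv2.moments(h); return np.array([k['m10'],k['m01']])/k['m00'],k['m00']
    r=minimize(lambda p:((f(p)[0]-cen)**2).sum(),g0[:2],method="Nelder-Mead",options=dict(xatol=1e-6,fatol=1e-8))
    print(n,"lid",r.x,M['m00'],f(r.x)[1])
a=cv2.resize(ims["top"][200:300,250:390],None,fx=5.7,fy=5.7,interpolation=cv2.INTER_CUBIC)[:,:400]
b=cv2.resize(ims["scene"][235:310,300:375],None,fx=7.6,fy=7.6,interpolation=cv2.INTER_CUBIC)[:570,:400]
cv2.imwrite("pics/jar.png",np.hstack([a,np.zeros((570,0,3),np.uint8),b]))
E
```

```text
[0.45993642 0.27405034 0.018     ] [0.59724156 0.05008571 0.112     ] [0.6141139  0.06014052 0.112     ] [0.46619124 0.2793092  0.018     ]
top lid [0.54242683 0.30805053] 10139.0 714.215469816234
scene lid [0.58127123 0.02626231] 184842.0 719.6960134669207
```

View pics/jar.png

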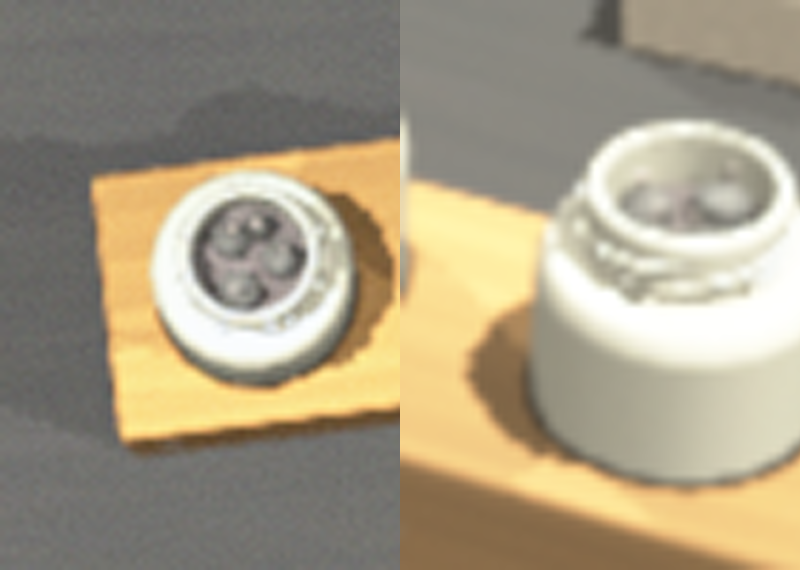

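The crop shows the mouth's outer rim centred near (293.5,244) in the top view and near (338,259.5) in the scene view. I'll refine both fits using edges.

Run:
```python
from h import *
from scipy.optimize import minimize
ims={n:cv2.imread(f"pics/{n}0.png") for n in("top","scene")}
print("mouth",back("top",(293.4,244.1),.112),back("scene",(337.9,259.5),.112))
g0=np.array([.463,.277])
for n in ims:
    g=cv2.GaussianBlur(ims[n].min(2),(0,0),.8).astype(np.float32)
    # max contrast inside/outside silhouette of dilated/eroded hull
    def sil(p,s,segs):
        P=np.vstack([circ(p[0],p[1],z,r+s) for z,r in segs]); return cv2.convexHull(proj(n,P).astype(np.float32))[:,0]
    def score(p,segs):
        def smp(s):
            h=sil(p,s,segs); h=np.vstack([np.linspace(a,b,6,endpoint=False) for a,b in zip(h,np.roll(h,-1,0))]).astype(np.float32)
            return cv2.remap(g,h[:,:1].copy(),h[:,1:].copy(),cv2.INTER_LINEAR)
        return -(np.clip(smp(-.002)-smp(.002),-20,60)).mean()
    lid=[(0.001,.0305),(.018,.0305)]
    r=minimize(score,g0,args=(lid,),method="Nelder-Mead",options=dict(initial_simplex=[g0,g0+[.006,0],g0+[0,.006]],xatol=1e-5)); print(n,"lid",r.x,r.fun)
    K={"top":(.596,.052),"scene":(.598,.052)}[n]
    rk=[(.05,.036),(.092,.036)] # white body
    h=np.array(K); r2=minimize(score,h,args=(rk,),method="Nelder-Mead",options=dict(initial_simplex=[h,h+[.006,0],h+[0,.006]],xatol=1e-5)); print(n,"body",r2.x,r2.fun)
    v=ims[n]
    S=6; B=lambda P:((proj(n,P)+.5)*S-.5)
    out=[]
    for c,rs in((r.x,[(0,.0305),(.018,.0305)]),(r2.x,[(.112,.0235),(.092,.036)])):
        u=proj(n,[[*c,.07 if c is r2.x else .01]])[0].astype(int); x0,y0=u-32
        im=cv2.resize(v[y0:y0+64,x0:x0+64],None,fx=4.6,fy=4.6,interpolation=cv2.INTER_CUBIC)
        for z,rr in rs: cv2.polylines(im,[(((proj(n,circ(*c,z,rr))-[x0,y0]+.5)*4.6)).astype(np.int32)],True,(0,0,255),1)
        out.append(im)
    cv2.imwrite(f"pics/ov_{n}.png",np.hstack(out))
cv2.imwrite("pics/ov.png",np.vstack([cv2.imread(f"pics/ov_{n}.png") for n in ims]))
```

```text
mouth [0.60310096 0.05089237 0.112     ] [0.60759652 0.05703838 0.112     ]
top lid [0.46022266 0.27743945] -60.0
top body [0.60533655 0.05131255] -42.041656494140625
scene lid [0.46286353 0.28022546] -39.26475524902344
scene body [0.60275095 0.05418758] -26.37651824951172
```

View pics/ov.png

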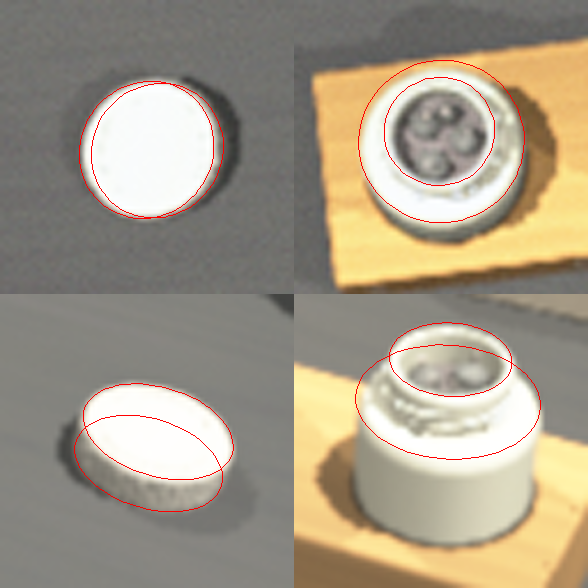

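The overlay fits well. The lid is at about (0.4615, 0.279) and the mouth at about (0.604, 0.053), with the two cameras disagreeing by about 3 mm. I'll squeeze the lid along two directions to centre it in the hand, which also gives its position in the robot frame.

Units first: shifts go in shares of 0.4 m and turns go in shares of pi/2 rad. So -0.047 m / 0.4 = -0.1175, 0.015 m / 0.4 = 0.0375.

```bash
echo '[1, -0.1175, -0.07, 0.0375, 0, 0, 0, 1, -0.1175, -0.07, 0.0375, 0, 0, 0, 1, -0.1175, -0.07, 0.0375, 0, 0, 0, 1, -0.1175, -0.07, 0.0375, 0, 0, 0, 1, -0.1175, -0.07, 0.0375, 0, 0, 0]' | python3 shift.py; echo '[1, -0.1175, -0.0725, 0.0375, 0, 0, 0, 1, -0.12, -0.07, 0.0375, 0, 0, 0, 1, 0, 0, 0, 0, 0, 0, 1, 0, 0, 0, 0, 0, 0]' | python3 shift.py
cat >> h.py <<'E'
def pose():
    s=telemetry.state(); return np.array(s["tool_pos"]),R.from_quat(s["tool_rot"],scalar_first=True).as_matrix(),s
def delta(w):
    p,M,s=pose(); print("pos",p.round(4),"tool delta",(M.T@(np.array(w)-p)).round(4));
E
python3 -c "
from h import *
delta([.4615,.279,.006])
p,M,s=pose();print(M.round(4),s['joint_pos'].round(3))"
```

```text
time: 0.72
tool_pos: [0.3946, 0.366, 0.1192]
tool_rot: [-0.0, 0.183, 0.983, -0.0]
contact_force: [-0.4, 0.3, 0.3]
gripper_width: 0.998
grasp_force: 0.0
time: 1.23
tool_pos: [0.4617, 0.2804, 0.0899]
tool_rot: [-0.0, 0.184, 0.983, 0.0]
contact_force: [-0.2, -0.6, -0.1]
gripper_width: 0.999
grasp_force: 0.0
pos [0.4617 0.2804 0.0899] tool delta [-0.0004 -0.0014  0.0839]
[[-9.326e-01  3.610e-01 -9.000e-04]
 [ 3.610e-01  9.326e-01  2.000e-04]
 [ 9.000e-04 -1.000e-04 -1.000e+00]] [ 4.080e-01 -6.000e-02  1.906e+00  1.000e-03  1.296e+00 -7.940e-01]
```

Scaled: 0.045 m / 0.4 = 0.1125, 0.03 m / 0.4 = 0.075.

```bash
echo '[1, 0, -0.0025, 0.1125, 0, 0, 0, 1, 0, 0, 0.075, 0, 0, 0, 1, 0, 0, 0.0375, 0, 0, 0, 0.76, 0, 0, 0, 0, 0, 0, 0.71, 0, 0, 0, 0, 0, 0]' | python3 shift.py; echo '[0.70, 0, 0, 0, 0, 0, 0, 0.70, 0, 0, 0, 0, 0, 0, 0.70, 0, 0, 0, 0, 0, 0]' | python3 shift.py; echo '[0.66, 0, 0, 0, 0, 0, 0, 0.66, 0, 0, 0, 0, 0, 0, 0.66, 0, 0, 0, 0, 0, 0]' | python3 shift.py
```

```text
time: 1.85
tool_pos: [0.4628, 0.2803, 0.0018]
tool_rot: [0.001, 0.183, 0.983, 0.001]
contact_force: [0.6, 0.1, -0.4]
gripper_width: 0.709
grasp_force: 0.0
time: 2.22
tool_pos: [0.462, 0.2794, 0.0005]
tool_rot: [0.0, 0.183, 0.983, 0.0]
contact_force: [0.2, 0.2, 0.1]
gripper_width: 0.699
grasp_force: 0.0
time: 2.6
tool_pos: [0.4617, 0.2793, 0.0001]
tool_rot: [-0.0, 0.183, 0.983, -0.0]
contact_force: [-1.0, 0.1, -0.6]
gripper_width: 0.659
grasp_force: 0.0
```

```bash
echo '[0.62, 0, 0, 0, 0, 0, 0, 0.62, 0, 0, 0, 0, 0, 0, 0.60, 0, 0, 0, 0, 0, 0, 0.60, 0, 0, 0, 0, 0, 0]' | python3 shift.py
python3 - <<'E'
from h import *
o=[]
for n in("scene","top"):
    f=grab_frame(n)[:,:,::-1]; u,v=proj(n,[[.4615,.279,.03]])[0].astype(int)
    o.append(cv2.resize(f[v-50:v+50,u-50:u+50],(400,400),interpolation=cv2.INTER_CUBIC))
cv2.imwrite("pics/g1.png",np.hstack(o))
E
```

```text
time: 3.1
tool_pos: [0.4618, 0.2793, 0.0001]
tool_rot: [0.0, 0.183, 0.983, 0.0]
contact_force: [-0.3, -0.8, 0.4]
gripper_width: 0.603
grasp_force: 0.0
```

View pics/g1.png

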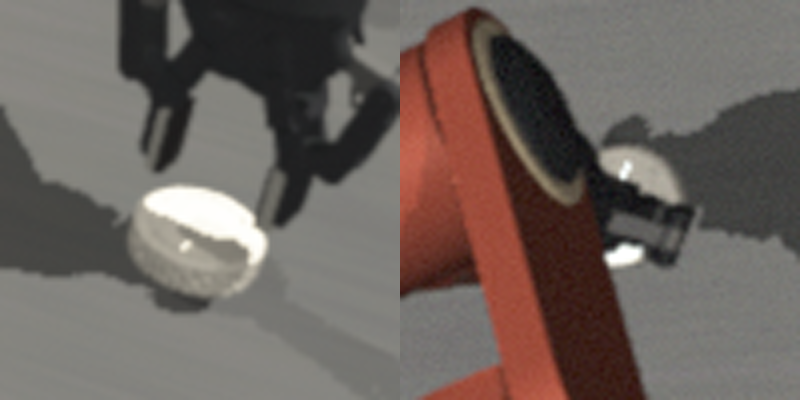

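The fingertips appear to the left and right of the lid, at crop (155,165) and (280,225). I'll compute their height, assuming they lie in the closing plane.

Run:
```python
from h import *
from scipy.optimize import least_squares
p,M,s=pose()
u,v=proj("scene",[[.4615,.279,.03]])[0].astype(int)
for c in((155,168),(278,226)):
    t=np.array([u-50+c[0]/4,v-50+c[1]/4])
    r=least_squares(lambda q:proj("scene",[p+M[:,1]*q[0]-M[:,2]*q[1]])[0]-t,[.03,.01]); print(r.x)
```

```text
[-0.02798716  0.03477457]
[0.03666965 0.03996619]
```

The tips are well above the lid, so the fingers closed over it without touching. I'll reopen and go down in small steps, watching the force.

Scaled: 0.005 m / 0.4 = 0.0125.

```bash
echo '[0.95, 0, 0, 0, 0, 0, 0, 0.95, 0, 0, 0, 0, 0, 0, 0.95, 0, 0, 0.0125, 0, 0, 0, 0.95, 0, 0, 0.0125, 0, 0, 0]' | python3 shift.py|egrep 'pos|for|wid'; echo '[0.76, 0, 0, 0, 0, 0, 0, 0.72, 0, 0, 0, 0, 0, 0, 0.68, 0, 0, 0, 0, 0, 0, 0.64, 0, 0, 0, 0, 0, 0, 0.62, 0, 0, 0, 0, 0, 0]' | python3 shift.py
python3 - <<'E'
from h import *
f=grab_frame("scene")[:,:,::-1]; u,v=proj("scene",[[.4615,.279,.03]])[0].astype(int)
cv2.imwrite("pics/g2.png",cv2.resize(f[v-70:v+40,u-70:u+70],(762,600),interpolation=cv2.INTER_CUBIC))
E
```

```text
tool_pos: [0.4616, 0.2793, -0.0103]
contact_force: [0.4, 0.2, 0.1]
gripper_width: 0.95
grasp_force: 0.0
time: 4.32
tool_pos: [0.4618, 0.2793, -0.0098]
tool_rot: [0.0, 0.183, 0.983, 0.0]
contact_force: [1.0, -0.4, 0.5]
gripper_width: 0.62
grasp_force: 0.0
```

View pics/g2.png

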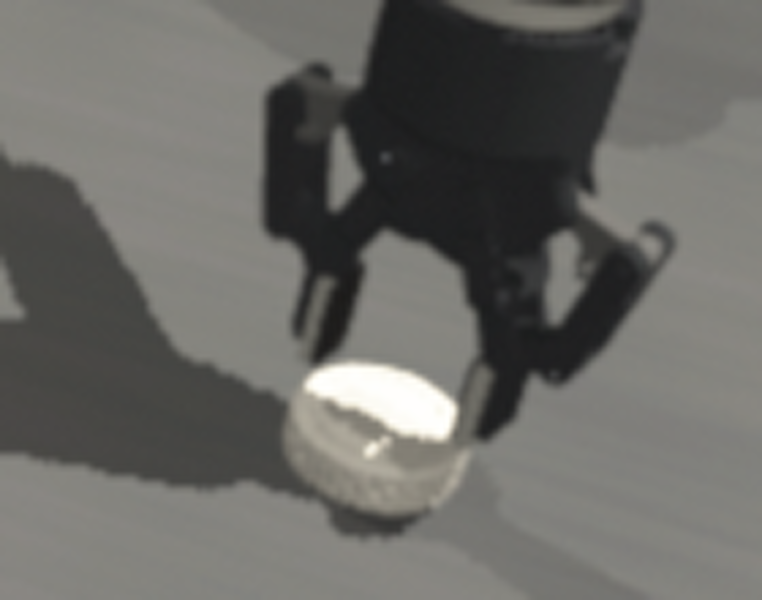

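The fingertips sit just above the lid's top edge, with the left tip at (310,355) and the right at (485,435). I need to go about 15 mm lower.

Scaled: 0.005 m / 0.4 = 0.0125, 0.004 m / 0.4 = 0.01.

```bash
echo '[0.95, 0, 0, 0, 0, 0, 0, 0.95, 0, 0, 0, 0, 0, 0, 0.95, 0, 0, 0.0125, 0, 0, 0, 0.95, 0, 0, 0.0125, 0, 0, 0, 0.95, 0, 0, 0.01, 0, 0, 0]' | python3 shift.py|egrep 'pos|for|wid'; echo '[0.95, 0, 0, 0, 0, 0, 0, 0.78, 0, 0, 0, 0, 0, 0, 0.74, 0, 0, 0, 0, 0, 0, 0.72, 0, 0, 0, 0, 0, 0, 0.70, 0, 0, 0, 0, 0, 0]' | python3 shift.py;echo '[0.69, 0, 0, 0, 0, 0, 0, 0.68, 0, 0, 0, 0, 0, 0, 0.68, 0, 0, 0, 0, 0, 0]' | python3 shift.py
```

```text
tool_pos: [0.4614, 0.2791, -0.0246]
contact_force: [-0.1, 0.5, -0.6]
gripper_width: 0.953
grasp_force: 0.0
time: 5.62
tool_pos: [0.462, 0.2791, -0.0233]
tool_rot: [0.0, 0.183, 0.983, -0.0]
contact_force: [-0.4, -1.8, 4.0]
gripper_width: 0.7
grasp_force: 1.9
time: 6.0
tool_pos: [0.4622, 0.2791, -0.023]
tool_rot: [0.0, 0.183, 0.983, -0.0]
contact_force: [-2.1, -2.8, 5.8]
gripper_width: 0.678
grasp_force: 3.2
```

Run:
```python
from h import *
f=grab_frame("scene")[:,:,::-1]; u,v=proj("scene",[[.4615,.279,.03]])[0].astype(int)
cv2.imwrite("pics/g3.png",cv2.resize(f[v-50:v+40,u-60:u+60],(800,600),interpolation=cv2.INTER_CUBIC))
```

```text
(no output)
```

View pics/g3.png

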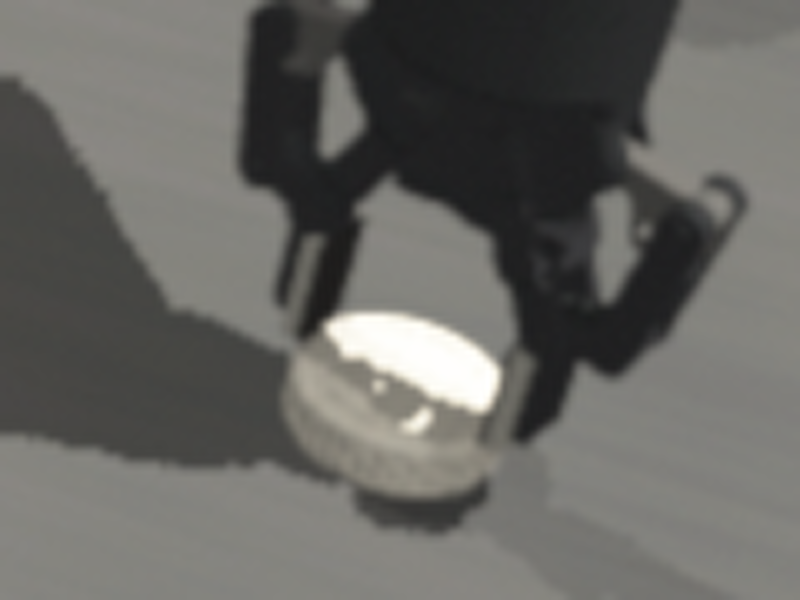

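The fingertips are pinching only the lid's rounded top edge. I'll reopen and go down another 9 mm.

Scaled: 0.005 m / 0.4 = 0.0125, 0.004 m / 0.4 = 0.01.

```bash
echo '[0.95, 0, 0, 0, 0, 0, 0, 0.95, 0, 0, 0, 0, 0, 0, 0.95, 0, 0, 0.0125, 0, 0, 0, 0.95, 0, 0, 0.01, 0, 0, 0]' | python3 shift.py|egrep 'pos|for|wid'; echo '[0.95, 0, 0, 0, 0, 0, 0, 0.80, 0, 0, 0, 0, 0, 0, 0.76, 0, 0, 0, 0, 0, 0, 0.74, 0, 0, 0, 0, 0, 0, 0.72, 0, 0, 0, 0, 0, 0]' | python3 shift.py;echo '[0.71, 0, 0, 0, 0, 0, 0, 0.70, 0, 0, 0, 0, 0, 0, 0.70, 0, 0, 0, 0, 0, 0]' | python3 shift.py
```

```text
tool_pos: [0.4614, 0.2792, -0.0336]
contact_force: [0.5, 0.6, -0.5]
gripper_width: 0.952
grasp_force: 0.0
time: 7.18
tool_pos: [0.4618, 0.2793, -0.0328]
tool_rot: [0.0, 0.183, 0.983, -0.0]
contact_force: [0.2, -0.9, 0.2]
gripper_width: 0.72
grasp_force: 0.2
time: 7.55
tool_pos: [0.4619, 0.2794, -0.0325]
tool_rot: [0.0, 0.183, 0.983, 0.0]
contact_force: [-1.7, -1.5, 4.0]
gripper_width: 0.706
grasp_force: 18.5
```

The pads now hold the lid's side at 61 mm with a light 18 N grip, so the commanded opening sets the grip force. I'll open, turn 90° clockwise and squeeze again to centre it the other way.

Scaled: 0.175 rad / 1.5708 = 0.1114.

```bash
echo '[0.88, 0, 0, 0, 0, 0, 0, 0.88, 0, 0, 0, 0, 0, 0, 0.88, 0, 0, 0, 0, 0, 0.1114, 0.88, 0, 0, 0, 0, 0, 0.1114, 0.88, 0, 0, 0, 0, 0, 0.1114]' | python3 shift.py|egrep 'pos|for|wid'; echo '[0.88, 0, 0, 0, 0, 0, 0.1114, 0.88, 0, 0, 0, 0, 0, 0.1114, 0.88, 0, 0, 0, 0, 0, 0.1114, 0.88, 0, 0, 0, 0, 0, 0.1114, 0.88, 0, 0, 0, 0, 0, 0.1114]' | python3 shift.py|egrep 'pos|for'
echo '[0.88, 0, 0, 0, 0, 0, 0.1082, 0.80, 0, 0, 0, 0, 0, 0, 0.75, 0, 0, 0, 0, 0, 0, 0.73, 0, 0, 0, 0, 0, 0]' | python3 shift.py;echo '[0.71, 0, 0, 0, 0, 0, 0, 0.70, 0, 0, 0, 0, 0, 0, 0.70, 0, 0, 0, 0, 0, 0, 0.70, 0, 0, 0, 0, 0, 0]' | python3 shift.py; python3 -c "
from h import *
p,M,s=pose();print(s['joint_pos'].round(3),M.round(3),s['ft_torque'])"
```

```text
tool_pos: [0.4616, 0.2793, -0.0332]
contact_force: [-0.4, 0.6, 0.5]
gripper_width: 0.878
grasp_force: 0.0
tool_pos: [0.4616, 0.2793, -0.0332]
contact_force: [0.3, -0.5, -0.0]
grasp_force: 0.0
time: 9.3
tool_pos: [0.4617, 0.2793, -0.033]
tool_rot: [-0.0, 0.824, 0.566, -0.0]
contact_force: [0.4, -0.5, 0.5]
gripper_width: 0.733
grasp_force: 0.0
time: 9.8
tool_pos: [0.4618, 0.2794, -0.0327]
tool_rot: [0.0, 0.824, 0.566, 0.0]
contact_force: [-0.5, 0.1, 3.1]
gripper_width: 0.706
grasp_force: 18.7
[0.406 0.111 1.965 0.    1.066 0.774] [[ 0.36   0.933  0.   ]
 [ 0.933 -0.36   0.   ]
 [ 0.     0.    -1.   ]] [-0.11676456  0.26070138  0.06152486]
```

Scaled: -0.05 m / 0.4 = -0.125, -0.02 m / 0.4 = -0.05.

```bash
echo '[0.69, 0, 0, 0, 0, 0, 0, 0.69, 0, 0, 0, 0, 0, 0, 0.69, 0, 0, -0.05, 0, 0, 0, 0.69, 0, 0, -0.125, 0, 0, 0, 0.69, 0, 0, -0.125, 0, 0, 0]' | python3 shift.py; echo '[0.69, 0, 0, -0.1, 0, 0, 0, 0.69, -0.08, 0.1075, 0, 0, 0, 0, 0.69, -0.08, 0.1075, 0, 0, 0, 0, 0.69, -0.08, 0.1075, 0, 0, 0, 0, 0.69, -0.08, 0.1075, 0, 0, 0, 0]' | python3 shift.py; echo '[0.69, -0.08, 0.1075, 0, 0, 0, 0, 0.69, 0, 0, 0, 0, 0, 0, 0.69, 0, 0, 0, 0, 0, 0]' | python3 shift.py
cat > lidfit.py <<'E'
from h import *
from scipy.optimize import minimize
import sys
p,M,s=pose(); print(s["time"],p.round(4),s["contact_force"].round(2),s["ft_torque"].round(3),s["grasp_force"])
out=[]
for n in("scene","top"):
    f=grab_frame(n)[:,:,::-1]; cv2.imwrite(f"pics/{sys.argv[1]}_{n}.png",f)
    u,v=proj(n,[[p[0],p[1],p[2]+.033]])[0].astype(int); x0,y0=u-40,v-45
    im=cv2.resize(f[y0:y0+90,x0:x0+80],None,fx=5,fy=5,interpolation=cv2.INTER_CUBIC)
    for z in(.0327,.0507): cv2.polylines(im,[((proj(n,circ(p[0],p[1],p[2]+z,.0305))-[x0,y0]+.5)*5).astype(np.int32)],True,(0,0,255),1)
    out.append(im)
cv2.imwrite(f"pics/{sys.argv[1]}.png",np.hstack(out))
E
python3 lidfit.py c1
```

```text
time: 10.42
tool_pos: [0.461, 0.2789, 0.0871]
tool_rot: [-0.0, 0.825, 0.566, -0.001]
contact_force: [0.3, 1.0, -1.7]
gripper_width: 0.698
grasp_force: 34.3
time: 11.05
tool_pos: [0.5767, 0.0965, 0.1263]
tool_rot: [-0.0, 0.825, 0.566, 0.0]
contact_force: [-0.1, 0.5, -0.5]
gripper_width: 0.699
grasp_force: 34.3
time: 11.42
tool_pos: [0.6042, 0.0528, 0.1261]
tool_rot: [-0.001, 0.825, 0.566, -0.0]
contact_force: [-0.2, -0.4, -0.9]
gripper_width: 0.696
grasp_force: 34.3
11.425 [0.6042 0.0528 0.1261] [-0.2  -0.38 -0.89] [-0.029 -0.014 -0.007] 34.301956060517114
```

View pics/c1.png

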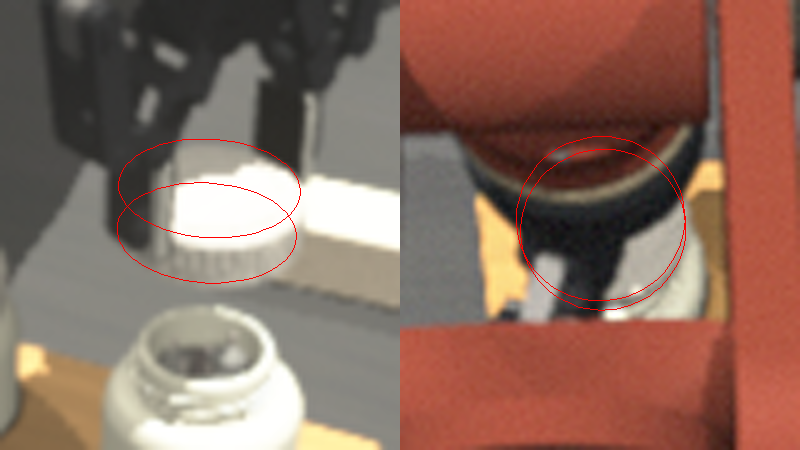

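The scene view shows the lid held level above the mouth and matching its projected pose. The mouth ellipse is at crop (135–277, 305–385). Next I measure the offset between lid and mouth numerically.

Run:
```python
from h import *
from scipy.optimize import minimize
p,M,s=pose()
def edgefit(img,n,c0,circs,r0s,bright=True,freeR=False):
    g=cv2.GaussianBlur(img.min(2),(0,0),.7).astype(np.float32)
    def sc(q):
        tot=0
        for (z,r,a0,a1) in circs:
            a=np.radians(np.linspace(a0,a1,60)); rr=r+(q[2] if freeR else 0)
            f=lambda s:proj(n,np.c_[q[0]+(rr+s)*np.cos(a),q[1]+(rr+s)*np.sin(a),z+0*a]).astype(np.float32)
            S=lambda s:(lambda h:cv2.remap(g,h[:,:1].copy(),h[:,1:].copy(),cv2.INTER_LINEAR))(f(s))
            tot-=np.clip(S(-.0015)-S(.0015),-10,80).mean()
        return tot
    x0=np.array(c0+([0] if freeR else [])); sim=np.vstack([x0]+[x0+np.eye(len(x0))[i]*(.004 if i<2 else .001) for i in range(len(x0))])
    r=minimize(sc,x0,method="Nelder-Mead",options=dict(initial_simplex=sim,xatol=1e-5)); return r.x.round(4),round(r.fun,1)
i0=cv2.imread("pics/scene0.png"); t0=cv2.imread("pics/top0.png"); c1=cv2.imread("pics/c1_scene.png")
# far-side arc as seen by scene camera: direction away from cam = -x,-y
for c in([.604,.053],[.602,.055],[.606,.051]):
    print("rim scene0",edgefit(i0,"scene",list(c),[(.112,.0240,100,290)],0,True,True), "c1",edgefit(c1,"scene",list(c),[(.112,.0240,100,290)],0,True,True))
    print("body scene0",edgefit(i0,"scene",list(c),[(.085,.036,60,130),(.085,.036,240,300)],0))
zr=p[2]+.0327
for c in([.604,.053],[.602,.055],[.606,.051]):
    print("lid c1",edgefit(c1,"scene",list(c),[(zr,.0305,-30,60),(zr+.018,.0305,70,110)],0))
```

```text
rim scene0 (array([6.048e-01, 5.610e-02, 2.000e-04]), np.float64(-50.2)) c1 (array([6.055e-01, 5.600e-02, 6.000e-04]), np.float64(-29.6))
body scene0 (array([0.5988, 0.0535]), np.float64(-71.3))
rim scene0 (array([6.053e-01, 5.600e-02, 5.000e-04]), np.float64(-50.7)) c1 (array([0.6055, 0.056 , 0.0007]), np.float64(-29.6))
body scene0 (array([0.5987, 0.0536]), np.float64(-71.2))
rim scene0 (array([6.053e-01, 5.600e-02, 5.000e-04]), np.float64(-50.7)) c1 (array([6.052e-01, 5.610e-02, 4.000e-04]), np.float64(-29.5))
body scene0 (array([0.5987, 0.0536]), np.float64(-71.2))
lid c1 (array([0.6146, 0.0562]), np.float64(-26.6))
lid c1 (array([0.6146, 0.0562]), np.float64(-26.6))Traceback (most recent call last):
  File "<stdin>", line 23, in <module>
  File "<stdin>", line 15, in edgefit
    res = _minimize_neldermead(fun, x0, args, callback, bounds=bounds,
                               **options)
    fsim[j] = func(sim[j])
              ~~~~^^^^^^^^
    fx = function(np.copy(x), *(wrapper_args + args))
  File "<stdin>", line 12, in sc
  File "<stdin>", line 11, in <lambda>
  File "<stdin>", line 10, in <lambda>
  File "h.py", line 7, in proj
    K,t,M=cam(n); p=(np.asarray(P)-t)@M@K.T; return p[:,:2]/p[:,2:]
          ~~~^^^
  File "h.py", line 5, in cam
    c=camera_params(n); q=np.array(c["orientation"]); return c["intrinsics"],np.array(c["xyz"]),R.from_quat(q,scalar_first=True).as_matrix()
ValueError: time passes only in moves, steps and waits
```

Scaled: 0.025 m / 0.4 = 0.0625, 0.015 m / 0.4 = 0.0375.

```bash
echo '[0.69, 0, 0, 0.0625, 0, 0, 0, 0.69, 0, 0, 0.0375, 0, 0, 0, 0.69, 0, 0, 0, 0, 0, 0, 0.69, 0, 0, 0.01, 0, 0, 0, 0.69, 0, 0, 0, 0, 0, 0]' | python3 shift.py|egrep 'pos|force'; echo '[0.69, 0, 0, 0.0038, 0, 0, 0, 0.69, 0, 0, 0.0038, 0, 0, 0, 0.69, 0, 0, 0.0038, 0, 0, 0, 0.69, 0, 0, 0, 0, 0, 0]' | python3 shift.py|egrep 'pos|force'
```

```text
tool_pos: [0.6051, 0.0528, 0.0836]
contact_force: [0.1, -0.2, -0.2]
grasp_force: 34.3
tool_pos: [0.6046, 0.0526, 0.0784]
contact_force: [0.3, 0.3, -0.7]
grasp_force: 34.3
```

Scaled: 0.001 m / 0.4 = 0.0025.

```bash
echo '[0.69, 0, 0, 0.0025, 0, 0, 0, 0.69, 0, 0, 0.0025, 0, 0, 0, 0.69, 0, 0, 0.0025, 0, 0, 0, 0.69, 0, 0, 0, 0, 0, 0]' | python3 shift.py|egrep 'pos|force'; python3 -c "
from h import *
print(pose()[2]['contact_force'],pose()[2]['ft_torque'])"; echo '[0.69, 0, 0, 0.0025, 0, 0, 0, 0.69, 0, 0, 0, 0, 0, 0]' | python3 shift.py|egrep 'pos|force'
```

```text
tool_pos: [0.6047, 0.0527, 0.0755]
contact_force: [-0.9, 1.0, -0.9]
grasp_force: 34.4
[-0.86317719  1.02518909 -0.85669924] [ 0.04614969  0.07599866 -0.00309692]
tool_pos: [0.6047, 0.0527, 0.0748]
contact_force: [-1.0, -0.8, 2.5]
grasp_force: 34.5
```

Scaled: 0.001 m / 0.4 = 0.0025.

```bash
echo '[0.69, 0, 0, 0.0025, 0, 0, 0, 0.69, 0, 0, 0, 0, 0, 0, 0.69, 0, 0, 0, 0, 0, 0]' | python3 shift.py|egrep 'pos|force';python3 -c "
from h import *
print(pose()[2]['contact_force'],pose()[2]['ft_torque'])"
```

```text
tool_pos: [0.6042, 0.0528, 0.0731]
contact_force: [-3.0, 1.4, -0.1]
grasp_force: 34.4
[-2.9697403   1.43731496 -0.14170525] [ 0.15531516  0.43965029 -0.03669076]
```

The lid slipped over the rim, and the side force (-3, +1.4) says the centre lies slightly to -x. I'll shift about 1 mm that way and keep lowering.

Scaled: -0.001 m / 0.4 = -0.0025.

```bash
echo '[0.69, 0, -0.0025, 0, 0, 0, 0, 0.69, 0, 0, 0, 0, 0, 0]' | python3 shift.py|egrep 'pos|force';python3 -c "
from h import *
print(pose()[2]['contact_force'],pose()[2]['ft_torque'])"; echo '[0.69, 0, 0, 0.0025, 0, 0, 0, 0.69, 0, 0, 0.0025, 0, 0, 0, 0.69, 0, 0, 0, 0, 0, 0]' | python3 shift.py|egrep 'pos|force';python3 -c "
from h import *
print(pose()[2]['contact_force'],pose()[2]['ft_torque'])"
```

```text
tool_pos: [0.6041, 0.0529, 0.0736]
contact_force: [-1.0, 0.5, -0.2]
grasp_force: 34.3
[-0.95203392  0.46329539 -0.22150897] [ 0.00386269  0.02217369 -0.00742402]
tool_pos: [0.604, 0.0529, 0.0715]
contact_force: [-0.1, -1.4, -0.4]
grasp_force: 34.3
[-0.11676906 -1.42396592 -0.42956694] [-0.00607169  0.01421952  0.03810716]
```

Scaled: 0.001 m / 0.4 = 0.0025.

```bash
echo '[0.69, 0, 0, 0.0025, 0, 0, 0, 0.69, 0, 0, 0, 0, 0, 0]' | python3 shift.py|egrep 'pos|force'; echo '[0.69, 0, 0, 0.0025, 0, 0, 0, 0.69, 0, 0, 0, 0, 0, 0]' | python3 shift.py|egrep 'pos|force'; echo '[0.69, 0, 0, 0.0025, 0, 0, 0, 0.69, 0, 0, 0, 0, 0, 0]' | python3 shift.py|egrep 'pos|force';python3 -c "
from h import *
print(pose()[2]['contact_force'],pose()[2]['ft_torque'])"
```

```text
tool_pos: [0.6039, 0.053, 0.0705]
contact_force: [-0.4, -0.1, -1.0]
grasp_force: 34.3
tool_pos: [0.6041, 0.053, 0.0701]
contact_force: [-0.9, 0.3, 1.9]
grasp_force: 34.6
tool_pos: [0.6042, 0.053, 0.07]
contact_force: [-3.6, 0.1, 6.1]
grasp_force: 35.0
[-3.63104704  0.1479903   6.07378556] [0.02710528 0.64497184 0.05219134]
```

Seated on the threads at about 9 mm below the rim with about 7 N of press. Now I turn backward, rising with the climb.

Scaled: -0.0004 m / 0.4 = -0.001, -0.0003 m / 0.4 = -0.0008, -0.08 rad / 1.5708 = -0.0509.

```bash
echo '[0.69, 0, -0.001, -0.0005, 0, 0, -0.0509, 0.69, 0, 0, -0.0008, 0, 0, -0.0509, 0.69, 0, 0, -0.0008, 0, 0, -0.0509]' | python3 shift.py|egrep 'pos|force'; python3 -c "
from h import *
print(pose()[2]['contact_force'],pose()[2]['ft_torque'])";  echo '[0.69, 0, 0, -0.0008, 0, 0, -0.0509, 0.69, 0, 0, -0.0008, 0, 0, -0.0509]' | python3 shift.py|egrep 'pos|force'; python3 -c "
from h import *
print(pose()[2]['contact_force'],pose()[2]['ft_torque'])"
```

```text
tool_pos: [0.6042, 0.0538, 0.0708]
contact_force: [-0.8, 1.7, 5.4]
grasp_force: 34.9
[-0.77604648  1.72477996  5.37453818] [ 0.29962914  0.31037011 -0.10302346]
tool_pos: [0.6041, 0.0538, 0.0713]
contact_force: [-1.0, 1.9, 5.2]
grasp_force: 34.9
[-0.98056632  1.92800445  5.21428141] [ 0.2985095   0.39585829 -0.1117075 ]
```

Scaled: 0.0004 m / 0.4 = 0.001, -0.0003 m / 0.4 = -0.0008, -0.08 rad / 1.5708 = -0.0509.

```bash
echo '[0.69, 0.001, 0, -0.0008, 0, 0, -0.0509, 0.69, 0, 0, -0.0005, 0, 0, -0.0509]' | python3 shift.py|egrep 'pos|force';   echo '[0.69, 0, 0, -0.0005, 0, 0, -0.0382, 0.69, 0, 0, 0, 0, 0, 0]' | python3 shift.py|egrep 'pos|force'; python3 -c "
from h import *
print(pose()[2]['contact_force'],pose()[2]['ft_torque'])"
```

```text
tool_pos: [0.604, 0.054, 0.0718]
contact_force: [-2.8, 1.9, 5.2]
grasp_force: 34.9
tool_pos: [0.604, 0.0538, 0.0719]
contact_force: [-1.8, 0.4, 5.8]
grasp_force: 34.9
[-1.83191403  0.44308828  5.80097352] [0.08538601 0.36547991 0.03387068]
```

Scaled: -0.0002 m / 0.4 = -0.0005, -0.05 rad / 1.5708 = -0.0318.

```bash
echo '[0.69, 0, 0, -0.0005, 0, 0, -0.0318, 0.69, 0, 0, 0, 0, 0, -0.0191]' | python3 shift.py|egrep 'pos|force'; echo '[0.69, 0, 0, 0, 0, 0, -0.0255, 0.69, 0, 0, 0, 0, 0, -0.0255]' | python3 shift.py|egrep 'pos|force'; python3 -c "
from h import *
print(pose()[2]['contact_force'],pose()[2]['ft_torque'])"
```

```text
tool_pos: [0.6039, 0.054, 0.072]
contact_force: [-2.7, 1.5, 5.4]
grasp_force: 34.9
tool_pos: [0.6039, 0.0538, 0.0716]
contact_force: [-0.1, 0.4, -0.4]
grasp_force: 34.3
[-0.14818455  0.35393759 -0.41485591] [0.06911383 0.00340684 0.06792996]
```

The force vanished at the peak (-7.3 mm), so the lid has dropped off the starts. I lower it into the thread.

Units first: shifts go in shares of 0.4 m and turns go in shares of pi/2 rad. So 0.001 m / 0.4 = 0.0025, -0.02 rad / 1.5708 = -0.0127.

```bash
echo '[0.69, 0, 0, 0.0025, 0, 0, -0.0127, 0.69, 0, 0, 0.0025, 0, 0, 0, 0.69, 0, 0, 0.0025, 0, 0, 0, 0.69, 0, 0, 0, 0, 0, 0]' | python3 shift.py|egrep 'pos|force'; echo '[0.69, 0, 0, 0.0025, 0, 0, 0, 0.69, 0, 0, 0, 0, 0, 0]' | python3 shift.py|egrep 'pos|force';echo '[0.69, 0, 0, 0.0025, 0, 0, 0, 0.69, 0, 0, 0, 0, 0, 0]' | python3 shift.py|egrep 'pos|force'; python3 -c "
from h import *
print(pose()[2]['contact_force'],pose()[2]['ft_torque'],pose()[2]['joint_pos'])"
```

```text
tool_pos: [0.6034, 0.0536, 0.0677]
contact_force: [-1.3, 0.6, -0.5]
grasp_force: 34.3
tool_pos: [0.6036, 0.0536, 0.0675]
contact_force: [-2.1, 0.0, 3.6]
grasp_force: 34.8
tool_pos: [0.6037, 0.0536, 0.0674]
contact_force: [-4.3, 0.2, 8.3]
grasp_force: 35.2
[-4.2587321   0.23000914  8.25824397] [-0.02176828  0.78495993 -0.06948048] [-3.41587101e-02  1.18465362e-01  1.76441105e+00 -6.88419734e-05
  1.25846238e+00 -4.66168644e-01]
```

Scaled: -0.0005 m / 0.4 = -0.0013, -0.0004 m / 0.4 = -0.001, 0.1 rad / 1.5708 = 0.0637.

```bash
echo '[0.69, 0, -0.0013, -0.001, 0, 0, 0, 0.69, 0, 0, 0.0008, 0, 0, 0.0637, 0.69, 0, 0, 0.0008, 0, 0, 0.0637, 0.69, 0, 0, 0.0008, 0, 0, 0.0637]' | python3 shift.py|egrep 'pos|force'; python3 -c "
from h import *
print(pose()[2]['contact_force'],pose()[2]['ft_torque'])"; echo '[0.69, 0, 0, 0.0008, 0, 0, 0.0637, 0.69, 0, 0, 0.0008, 0, 0, 0.0637]' | python3 shift.py|egrep 'pos|force'; python3 -c "
from h import *
print(pose()[2]['contact_force'],pose()[2]['ft_torque'])"
```

```text
tool_pos: [0.6042, 0.0528, 0.0666]
contact_force: [-0.2, -0.3, 5.6]
grasp_force: 34.8
[-0.16773293 -0.31510058  5.59913164] [-0.28592576  0.13939317  0.0399373 ]
tool_pos: [0.6042, 0.0529, 0.0659]
contact_force: [0.8, -2.4, 4.1]
grasp_force: 34.8
[ 0.7729519  -2.40714597  4.14328806] [-0.16692104  0.11406849  0.04052089]
```

Scaled: 0.0003 m / 0.4 = 0.0008, 0.0002 m / 0.4 = 0.0005, 0.08 rad / 1.5708 = 0.0509.

```bash
echo '[0.695, 0, 0, 0.0008, 0, 0, 0.0509, 0.695, 0, 0, 0.0008, 0, 0, 0.0509, 0.695, 0, 0, 0.0005, 0, 0, 0.0509]' | python3 shift.py|egrep 'pos|force'; python3 -c "
from h import *
print(pose()[2]['contact_force'],pose()[2]['ft_torque'])"; echo '[0.695, 0, 0, 0.0008, 0, 0, 0.0509, 0.695, 0, 0, 0.0005, 0, 0, 0.0382]' | python3 shift.py|egrep 'pos|force'; python3 -c "
from h import *
print(pose()[2]['contact_force'],pose()[2]['ft_torque'])"
```

```text
tool_pos: [0.6041, 0.053, 0.0651]
contact_force: [-1.4, -0.8, 4.4]
grasp_force: 34.8
[-1.36127395 -0.82639873  4.390523  ] [-0.10213134  0.11267817  0.09209574]
tool_pos: [0.6041, 0.0531, 0.0646]
contact_force: [0.1, -0.7, 4.9]
grasp_force: 34.8
[ 0.10395955 -0.74702861  4.91678286] [-0.13589093  0.13094175  0.04521089]
```

Scaled: 0.0002 m / 0.4 = 0.0005, 0.05 rad / 1.5708 = 0.0318.

```bash
for i in 1; do echo '[0.695, 0, 0, 0.0005, 0, 0, 0.0318, 0.695, 0, 0, 0, 0, 0, 0.0191]' | python3 shift.py|egrep 'pos|rot|force'; done; python3 -c "
from h import *
print(pose()[2]['contact_force'],pose()[2]['ft_torque'])"; echo '[0.695, 0, 0, 0, 0, 0, 0.0255, 0.695, 0, 0, 0, 0, 0, 0]' | python3 shift.py|egrep 'pos|rot|force'; python3 -c "
from h import *
print(pose()[2]['contact_force'],pose()[2]['ft_torque'])"
```

```text
tool_pos: [0.6041, 0.053, 0.0645]
tool_rot: [0.001, 0.867, 0.498, 0.001]
contact_force: [0.1, -0.3, 6.1]
grasp_force: 34.9
[ 0.05426379 -0.31138049  6.08455826] [-0.15413895  0.16819721  0.03718343]
tool_pos: [0.6041, 0.0531, 0.0645]
tool_rot: [0.001, 0.877, 0.481, 0.001]
contact_force: [-1.3, -0.9, 4.5]
grasp_force: 34.9
[-1.2988404  -0.85506371  4.45108878] [-0.1043747  0.1952862  0.0140772]
```

Scaled: 0.06 rad / 1.5708 = 0.0382.

```bash
echo '[0.695, 0, 0, 0, 0, 0, 0.0382, 0.695, 0, 0, 0, 0, 0, 0]' | python3 shift.py|egrep 'pos|rot|force'; python3 -c "
from h import *
print(pose()[2]['contact_force'],pose()[2]['ft_torque'])"; echo '[0.695, 0, 0, 0, 0, 0, 0.0382, 0.695, 0, 0, 0, 0, 0, 0]' | python3 shift.py|egrep 'pos|rot|force'; python3 -c "
from h import *
print(pose()[2]['contact_force'],pose()[2]['ft_torque'])"; echo '[0.695, 0, 0, 0, 0, 0, 0.0382, 0.695, 0, 0, 0, 0, 0, 0]' | python3 shift.py|egrep 'pos|rot|force'; python3 -c "
from h import *
print(pose()[2]['contact_force'],pose()[2]['ft_torque'])"
```

```text
tool_pos: [0.6041, 0.0532, 0.0645]
tool_rot: [0.001, 0.891, 0.454, 0.001]
contact_force: [-0.3, -0.4, 5.4]
grasp_force: 34.9
[-0.25128011 -0.44950825  5.38251541] [-0.07823376  0.15325011 -0.00940304]
tool_pos: [0.6041, 0.0532, 0.0645]
tool_rot: [0.001, 0.904, 0.427, 0.001]
contact_force: [0.2, -0.6, 5.8]
grasp_force: 34.9
[ 0.15512997 -0.62518065  5.82729397] [-0.03900697  0.15903427  0.06057114]
tool_pos: [0.6041, 0.0532, 0.0645]
tool_rot: [0.001, 0.917, 0.4, 0.001]
contact_force: [0.3, -0.3, 5.8]
grasp_force: 34.9
[ 0.32049156 -0.29832724  5.82033653] [-0.05974373  0.13442514 -0.0221523 ]
```

Scaled: 0.05 rad / 1.5708 = 0.0318.

```bash
for i in 1; do echo '[0.695, 0, 0, 0, 0, 0, 0.0318, 0.695, 0, 0, 0, 0, 0, 0]' | python3 shift.py|egrep 'pos|force:'; done; python3 -c "
from h import *
print(pose()[2]['contact_force'],pose()[2]['ft_torque'])"; echo '[0.695, 0, 0, 0, 0, 0, 0.0318, 0.695, 0, 0, 0, 0, 0, 0]' | python3 shift.py|egrep 'pos|force:'; python3 -c "
from h import *
print(pose()[2]['contact_force'],pose()[2]['ft_torque'])"
```

```text
tool_pos: [0.6041, 0.0532, 0.0645]
contact_force: [-1.5, -0.9, 5.1]
grasp_force: 34.9
[-1.4669321  -0.94452559  5.13743188] [ 0.0248881   0.17260215 -0.03909382]
tool_pos: [0.6041, 0.0532, 0.0645]
contact_force: [-0.6, -0.7, 6.1]
grasp_force: 34.9
[-0.56795291 -0.73878662  6.14462355] [ 0.03179065  0.14237687 -0.04044694]
```

Scaled: 0.05 rad / 1.5708 = 0.0318.

```bash
echo '[0.695, 0, 0, 0, 0, 0, 0.0318, 0.695, 0, 0, 0, 0, 0, 0]' | python3 shift.py|egrep 'pos|force:'; python3 -c "
from h import *
print(pose()[2]['contact_force'],pose()[2]['ft_torque'],pose()[2]['joint_pos'],pose()[2]['time'])"
```

```text
tool_pos: [0.6041, 0.0532, 0.0645]
contact_force: [-1.5, -1.1, 5.1]
grasp_force: 34.9
[-1.54593891 -1.06815679  5.05439306] [0.00557314 0.15662563 0.019862  ] [-3.47184470e-02  1.20897792e-01  1.76697175e+00 -8.71307411e-05
  1.25120376e+00  8.63717162e-01] 21.15
```

```bash
cat > st.py <<'E'
from h import *
p,M,s=pose(); print(s['time'],p.round(4),s['contact_force'].round(1),s['ft_torque'].round(3),'yawq6',s['joint_pos'][5].round(3),s['grasp_force'].round(1),round(s['gripper_width'],4))
E
echo '[0.695, 0, 0, 0, 0, 0, 0.0318, 0.695, 0, 0, 0, 0, 0, 0]' | python3 shift.py>/dev/null; python3 st.py; echo '[0.695, 0, 0, 0, 0, 0, 0.0318, 0.695, 0, 0, 0, 0, 0, 0]' | python3 shift.py>/dev/null; python3 st.py; echo '[0.695, 0, 0, 0, 0, 0, 0.0318, 0.695, 0, 0, 0, 0, 0, 0]' | python3 shift.py>/dev/null; python3 st.py
```

```text
Traceback (most recent call last):
  File "st.py", line 2, in <module>
    p,M,s=pose(); print(s['time'],p.round(4),s['contact_force'].round(1),s['ft_torque'].round(3),'yawq6',s['joint_pos'][5].round(3),s['grasp_force'].round(1),round(s['gripper_width'],4))
                                                                                                                                    ^^^^^^^^^^^^^^^^^^^^^^
AttributeError: 'float' object has no attribute 'round'
Traceback (most recent call last):
  File "st.py", line 2, in <module>
    p,M,s=pose(); print(s['time'],p.round(4),s['contact_force'].round(1),s['ft_torque'].round(3),'yawq6',s['joint_pos'][5].round(3),s['grasp_force'].round(1),round(s['gripper_width'],4))
                                                                                                                                    ^^^^^^^^^^^^^^^^^^^^^^
AttributeError: 'float' object has no attribute 'round'
Traceback (most recent call last):
  File "st.py", line 2, in <module>
    p,M,s=pose(); print(s['time'],p.round(4),s['contact_force'].round(1),s['ft_torque'].round(3),'yawq6',s['joint_pos'][5].round(3),s['grasp_force'].round(1),round(s['gripper_width'],4))
                                                                                                                                    ^^^^^^^^^^^^^^^^^^^^^^
AttributeError: 'float' object has no attribute 'round'
```

Scaled: 0.05 rad / 1.5708 = 0.0318.

```bash
sed -i "s/s\['grasp_force'\].round(1)/round(s['grasp_force'],1)/" st.py; python3 st.py;  echo '[0.695, 0, 0, 0, 0, 0, 0.0318, 0.695, 0, 0, 0, 0, 0, 0]' | python3 shift.py>/dev/null; python3 st.py
```

```text
21.9 [0.6038 0.0528 0.0645] [-2.2 -1.5  5.6] [-0.238  0.368  0.11 ] yawq6 1.013 34.9 0.701
22.15 [0.6036 0.0528 0.0645] [-2.6 -2.5  5.7] [-0.23   0.418  0.199] yawq6 1.063 35.0 0.6958
```

Torque is now building, so the thread is nipping up. I continue in small steps.

Scaled: 0.04 rad / 1.5708 = 0.0255.

```bash
echo '[0.695, 0, 0, 0, 0, 0, 0.0255, 0.695, 0, 0, 0, 0, 0, 0]' | python3 shift.py>/dev/null; python3 st.py;  echo '[0.695, 0, 0, 0, 0, 0, 0.0255, 0.695, 0, 0, 0, 0, 0, 0]' | python3 shift.py>/dev/null; python3 st.py
```

```text
22.4 [0.6035 0.0528 0.0644] [-2.8 -1.7  6.8] [-0.291  0.493  0.256] yawq6 1.103 35.0 0.6987
22.65 [0.6033 0.0529 0.0645] [-3.1 -1.9  7. ] [-0.232  0.604  0.496] yawq6 1.142 35.0 0.6946
```

Scaled: 0.03 rad / 1.5708 = 0.0191.

```bash
echo '[0.695, 0, 0, 0, 0, 0, 0.0191, 0.695, 0, 0, 0, 0, 0, 0]' | python3 shift.py>/dev/null; python3 st.py
```

```text
22.9 [0.6038 0.0531 0.0644] [-1.2 -0.4  6.5] [-0.109  0.266  0.814] yawq6 1.171 35.0 0.6965
```

Fingertip-tight at about 0.8 N·m. I ease the press, let go and lift away.

Scaled: -0.001 m / 0.4 = -0.0025.

```bash
echo '[0.695, 0, 0, -0.0025, 0, 0, 0, 0.75, 0, 0, 0, 0, 0, 0, 0.85, 0, 0, 0, 0, 0, 0, 0.95, 0, 0, 0, 0, 0, 0, 0.95, 0, 0, 0, 0, 0, 0]' | python3 shift.py>/dev/null; python3 st.py; echo '[0.95, 0, 0, -0.05, 0, 0, 0, 0.95, 0, 0, -0.1, 0, 0, 0, 0.95, 0, 0, -0.125, 0, 0, 0, 0.95, 0, 0, -0.075, 0, 0, 0, 0.95, 0, 0, 0, 0, 0, 0]' | python3 shift.py>/dev/null; python3 st.py
python3 - <<'E'
from h import *
o=[]
f=grab_frame("scene")[:,:,::-1]; u,v=proj("scene",[[.6037,.053,.1]])[0].astype(int); x0,y0=u-50,v-40
im=cv2.resize(f[y0:y0+80,x0:x0+100],None,fx=7,fy=7,interpolation=cv2.INTER_CUBIC)
for z in(.097,.115): cv2.polylines(im,[((proj("scene",circ(.6037,.053,z,.0305))-[x0,y0]+.5)*7).astype(np.int32)],True,(0,0,255),1)
cv2.imwrite("pics/end.png",im)
E
```

```text
23.525 [0.6029 0.0534 0.0642] [0.1 0.1 0.5] [-0.03   0.021 -0.035] yawq6 1.174 0.0 0.9515
24.15 [0.6055 0.0533 0.2101] [-0.2 -0.6  0. ] [0.033 0.02  0.023] yawq6 1.173 0.0 0.9493
```

View pics/end.png

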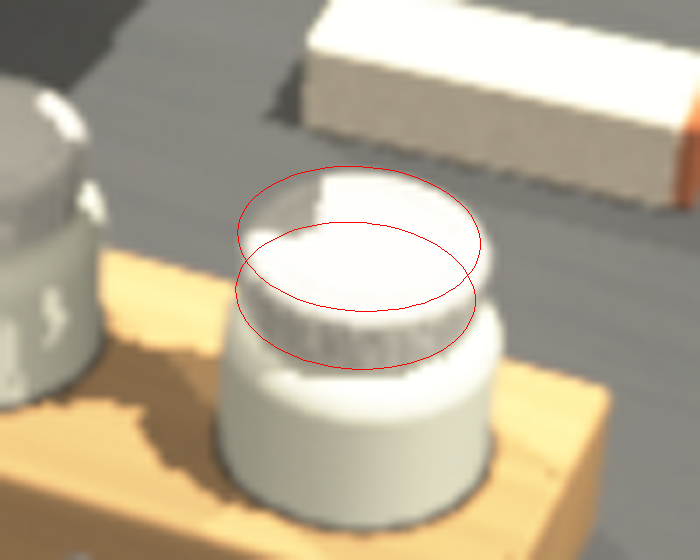

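The lid sits level and low on the jar, within the known camera bias, and the gripper is clear. I'm handing in.

```bash
python3 -c "
from plant import manip, telemetry, grab_frame, camera_params, job_done
print(job_done())"
```

```text
the job is handed in; nothing more can be done
None
```

The lid is screwed home on the jar at about 0.8 N·m, released and handed in at 24 s; by the readings it rode up to -7.3 mm, dropped to about -12 mm and seated near -15 mm, but the verdict was not shown.

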